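# Seat a water-filter cassette with its two ejector levers

## Robot

A 6-joint arm with a two-finger parallel gripper is mounted at the origin on a cart in front of the work surface, level with it; the furniture and walls round the work are solid. World frame = base frame: x ahead of the robot, y to its left, z up, the work surface at z = 0. Lengths are in m, angles in rad, forces in N, time in s.
With the tool pointing down it reaches from about 0.15 to 0.775 m from the base axis. Payload 6.1 kg.
Tool frame: the origin (TCP) lies midway between the tips of the shut fingers; the grasp point (between the pads) lies 19 mm behind it (hold_point_z is the distance from the TCP to the grasp point, in m); z points along the fingers, y is the line along which they close (so a half turn about z gives the same grasp; the last joint's range is limited). The gripper opens to 85 mm and grips with 20 to 120 N. Pads are 22 mm wide; open, the fingers measure 114 mm over their backs; the gripper's body (76 mm by 85 mm) begins 54 mm behind the grasp point. The pads swing forward as they close: fully open they stand 13 mm farther back than shut.
Start: joints at [1.156, 0.126, -0.04, 1.405, 0, 1.571], TCP at [0.212, 0.48, 0.231] pointing down, gripper open.
Joint ranges: [-2.72, 2.72], [-0.95, 1.95], [-1.27, 1.35], [-1.78, 2.02], [-1.46, 1.47], [-3.14, 3.14]. Speed limits (rad/s): [2.39, 2.39, 3.01, 3.14, 3.14, 3.14].

## Interface

Orientations are given as a unit quaternion [x, y, z, w].
In Python, from cell import sense, grab_frame, camera_params, job_done, hold_point_z gives the robot as it stands.
- The arm moves only by the tool arm_command, never from a script. Its argument "steps" is a list of rows, each a list of 7 numbers: the shift along the world's x, y, z in mm, then the turn, a rotation vector about the world's x, y, z in degrees, then the closure, from -1 (fully open) to 1 (shut). A call has exactly 8 rows; each row is the pose to reach, as a shift and turn from the pose commanded when the call began; what a row does not reach only later rows make up. A row lasts 1/10 s, in which the tool goes at most 50 mm and 8.59 degrees, less where a joint would pass 70% of its speed; a pose out of reach is approached as far as the arm can. A call with a gripper value outside its range is refused whole. The fingers move at their own pace and stop on an object; "force" is the grip in N (left out, the last holds). Time passes only in rows, so rows that repeat a pose let the fingers close, or fill a call up. It gives the time, the measured TCP pose, the force, the opening and the grip force at its end, in the units of the state.
- sense(): the state, without advancing time (a new reading comes with each control period).
- grab_frame(name): name is "scene" or "side" or "wrist"; returns (picture, depth): 384x512x3 uint8, red, green, blue; 384x512 float32, m along the optical axis (not along the pixel's ray), 0 where there is no reading.
- camera_params(name): a dict with "fx", "fy", "cx", "cy" (pixels), "world_from_camera" (4x4, takes a point from camera to world coordinates). Camera axes: x right, y down, z forward; pixel columns grow to the right and rows downward; lengths in m; the calibration is good to about 2 mm. The wrist camera is an equidistant fisheye: a pixel r from the principal point sees the ray r / f radians off the axis. A picture is of the moment at which its call begins: read the wrist's pose just before it. camera_params takes no time and is no camera call; for the wrist camera it gives the pose at the moment of the call.
- job_done(): hands the job in; it is judged then, once.
The state is a dict: "time_s": time; "joint_pos": joint angles; "joint_vel": joint speeds; "joint_efforts": joint torques, N m; "tcp_pos": TCP position; "eef_rot": TCP orientation; "force": force on the tool from outside, world axes, zero at the start; "ft_torque": the same for the moment, N m; "grip_width": finger opening in m; "gripper_force": force on a finger pad.
Only numpy, scipy, OpenCV 4.12 (cv2) and the standard library are available. Lean on these libraries where they do the work, as an engineer would, in place of code of your own. Each camera call takes 0.05 s, during which the arm holds its last target. There are 200 camera calls.

## Task

Fit the blue filter cassette into the water-filter dock: pick it up by its upper part, lower it into the slot while both orange levers are still swung outward, and let go of it so that it stands on the two stiff seals. Then swing each lever inward by its tip until you feel it come up firmly against its stop, so that both claws clamp the cassette tight on the stops and the levers stay in; do not force the levers beyond that. Leave the glass, the spice jar and the tin alone.

Things in the scene. Friction and masses are not known exactly. Their poses are not given: they have to be found in the camera images.
- dock: white water-filter dock, fixed, foot 66 (x) x 164 (y) x 8 mm. Origin: centre of its underside, on the worktop. Its slot runs along the dock's y: 27 mm wide (x) between side walls 40 mm high with sloping grey lead-in lips up to 48 mm high, 93 mm long between end guides with lips up to 32 mm high. Two short pipe stubs point to +x
- cassette_center (a point): centre (half-way up) of the loose blue filter cassette, 0.15 to 0.3 kg, standing upright, 84 mm tall: lower part 24 (x) x 90 (y) x 30 (z) mm; upper part 20 (x) x 52 (y) x 54 mm, gripped across its 20 mm. The 19 mm ledges at both ends of the lower part are where the claws press. z up, y along its length; it fits either way round
- lever_left (a joint): orange lever at the dock's +y end, rad: 0 upright, positive swung outward (+y), at most 0.8; hinge along the dock's x at dock y = +60, z = 26 mm. Claw inward, 24 mm from the hinge. Stiff: stays where left; at the tip 4 to 8 N move it free, 6 to 11 N press the cassette down, on the stop the push climbs: 13 to 16 N clamps well, over 22 N is too much. Home at about -0.2 to +0.2, unknown beforehand
- lever_right (a joint): the same for the lever at the dock's -y end, hinged at dock y = -60 mm: 0 upright, positive is swung outward (to the dock's -y)
- lever_left_tip (a point): middle of the round cross bar (24 mm long along the dock's x, 10 mm thick) at the upper end of the left lever, 74 mm from its hinge; push here from outside, moving along its arc so as not to drag on the bar
- lever_right_tip (a point): the same on the right lever
- cassette: the blue cassette as a whole; origin at the centre of its underside, 42 mm below cassette_center
- seat_left: left seat inside the slot, at dock y = +36, z = 8 mm (its origin). Its stiff black seal carries the lowered cassette at first, underside 18 mm above the worktop, and yields only under about 7 N. Beneath is the stop on which the cassette ends, underside then 11 to 16 mm above the worktop: this height differs at each end from dock to dock, is not given by this pose and can only be felt
- seat_right: the same at the dock's y = -36 mm; pressing home one end can loosen the claw at the other a little
- glass: clear drinking glass, 77 mm wide, 89 mm high, loose bystander; origin at the centre of its underside
- spice_jar: spice jar with a green cap, 45 mm wide, 97 mm high, loose bystander; origin at the centre of its underside
- tin: low food tin, 76 mm wide, 58 mm high, loose bystander; origin at the centre of its underside

How it is judged:
By the outcome, as a careful person would: the job done as asked, in the order asked, and still so for the second after the job is handed in, with the robot touching nothing.
It also fails if it takes over 67 s, if anything falls off the work surface, if the arm or the gripper's body presses on something with over 40 N, if the wrist force passes 120 N, or if a joint passes its speed limit or range.

## Working session

There is one attempt and no reset: what is moved stays moved. The work goes in short steps, Python scripts to look and compute and a tool call to move; the robot and the scene stay as the last step left them, time stands still between calls to the robot, and variables do not carry over. Pictures are saved under pics/ and viewed, at most 10 in all, crops included, and the job is handed in when it is done.

Besides the shell and the picture viewer there is one more tool, called after "Request:" as name([rows], argument=value, ...), one row to a line, values as JSON. arm_command: Moves the arm, as the interface text tells. Its arguments: {"type":"object","properties":{"steps":{"type":"array"},"force":{"type":"number"}},"required":["steps"]}

```bash
mkdir -p pics; cat > h.py <<'E'
import numpy as np, cv2
from cell import *
def cloud(n):
    im,d=grab_frame(n);p=camera_params(n)
    v,u=np.mgrid[0:384,0:512];T=np.array(p['world_from_camera'])
    P=np.stack([(u-p['cx'])/p['fx']*d,(v-p['cy'])/p['fy']*d,d],-1)@T[:3,:3].T+T[:3,3]
    P[d==0]=np.nan
    return im,d,P
E
python3 - <<'E'
from h import *
out=[]
for n in('scene','side'):
    im,d,P=cloud(n);np.savez(f'/tmp/{n}.npz',im=im,P=P);out.append(im)
    cv2.imwrite(f'pics/{n}1.png',im[...,::-1])
    hsv=cv2.cvtColor(im,cv2.COLOR_RGB2HSV)
    for nm,lo,hi in(('blue',(100,120,40),(130,255,255)),('orange',(5,150,100),(20,255,255))):
        m=(cv2.inRange(hsv,lo,hi)>0).astype(np.uint8)
        k,l,s,c=cv2.connectedComponentsWithStats(m)
        for i in range(1,k):
            if s[i,4]>60:
                q=P[l==i];q=q[~np.isnan(q[:,0])]
                print(n,nm,s[i],c[i].round(),np.percentile(q,[2,50,98],axis=0).round(3).tolist() if len(q) else None)
    print(camera_params(n))
print(sense(),hold_point_z)
E
```

```text
scene blue [17 46 10  9 68] [21. 50.] [[0.117, 2.257, -0.602], [0.139, 2.285, -0.58], [0.162, 2.325, -0.567]]
scene blue [198 165  24  38 428] [210. 184.] [[0.468, 0.219, 0.005], [0.481, 0.246, 0.036], [0.501, 0.318, 0.087]]
scene orange [236 227  17  32 199] [244. 241.] [[0.464, -0.005, 0.002], [0.476, 0.03, 0.062], [0.492, 0.059, 0.087]]
scene orange [259 289  19  20 133] [266. 299.] [[0.431, -0.169, 0.052], [0.448, -0.132, 0.061], [0.459, -0.11, 0.088]]
{'fx': 497.6666924948505, 'fy': 497.6666924948505, 'cx': 258.3205976596357, 'cy': 197.01705756667948, 'world_from_camera': array([[ 0.88755795, -0.33617214,  0.31500664,  0.16229516],
       [-0.46048549, -0.66803182,  0.58453965, -0.6205318 ],
       [ 0.01392851, -0.6638688 , -0.74771934,  1.0367639 ],
       [ 0.        ,  0.        ,  0.        ,  1.        ]])}
side blue [211 166  15  38 332] [218. 185.] [[0.471, 0.218, 0.002], [0.487, 0.239, 0.037], [0.503, 0.285, 0.084]]
side orange [214 215  15  36 241] [221. 230.] [[0.467, -0.007, -0.0], [0.478, 0.032, 0.06], [0.495, 0.107, 0.085]]
{'fx': 357.5786505563867, 'fy': 357.57865
[... 365 characters left out ...]
.15600596e+00,  1.26353468e-01, -4.04995093e-02,  1.40537256e+00,
        1.00141800e-05,  1.57080679e+00]), 'joint_vel': array([ 1.55084710e-03, -4.24640454e-05,  2.66847362e-04, -3.02739521e-04,
        1.02266695e-03,  5.22651853e-05]), 'joint_efforts': array([-1.12314436e-03, -4.36901987e+01,  3.53607595e+01,  1.36256131e-02,
        1.08195002e-05,  1.20265568e-05]), 'tcp_pos': array([0.21142999, 0.48016075, 0.23059203]), 'eef_rot': array([ 2.05916676e-01,  9.78569268e-01, -6.98259171e-04, -1.52041166e-04]), 'force': array([ 0.53620392, -0.46290441,  0.31603086]), 'ft_torque': array([-0.01372037,  0.00287318, -0.00189488]), 'gripper_force': 0.0, 'grip_width': 0.08534151537214468} 0.0187
```

View pics/scene1.png

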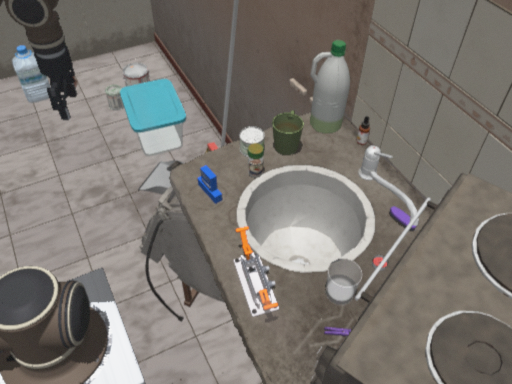

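View pics/side1.png

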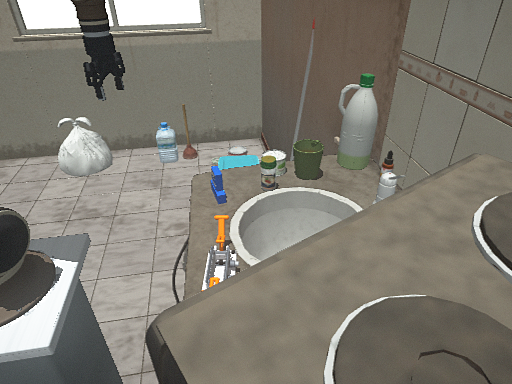

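The scene view shows the cassette at about (210,184) and the dock between the orange levers at (244,241) and (266,299). The glass is at (343,280), with the jar and tin near (255,150). The side view agrees. Next I'll estimate the yaws.

```bash
python3 - <<'E'
from h import *
for n in('scene','side'):
    z=np.load(f'/tmp/{n}.npz');im,P=z['im'],z['P']
    hsv=cv2.cvtColor(im,cv2.COLOR_RGB2HSV)
    b=(cv2.inRange(hsv,(100,120,40),(130,255,255))>0)&(abs(P[...,0]-.485)<.06)&(abs(P[...,1]-.25)<.08)
    for lo,hi in((.078,.092),(.024,.036)):
        q=P[b&(P[...,2]>lo)&(P[...,2]<hi)][:,:2]
        if len(q)>5: print(n,'blue',lo,len(q),cv2.minAreaRect((q*1000).astype(np.float32)))
    w=(hsv[...,1]<40)&(hsv[...,2]>150)&(abs(P[...,0]-.465)<.08)&(abs(P[...,1]+.05)<.13)
    for lo,hi in((.003,.012),(.004,.05)):
        q=P[w&(P[...,2]>lo)&(P[...,2]<hi)][:,:2]
        if len(q)>5: print(n,'dock',lo,len(q),cv2.minAreaRect((q*1000).astype(np.float32)),np.median(q,0))
im=np.load('/tmp/scene.npz')['im']
cv2.imwrite('pics/c.png',cv2.resize(im[150:325,180:310],None,fx=4.4,fy=3.4,interpolation=2)[...,::-1])
E
```

```text
scene blue 0.078 118 ((483.69036865234375, 263.070556640625), (19.796785354614258, 54.255218505859375), 8.689228057861328)
scene blue 0.024 118 ((478.147216796875, 260.40960693359375), (25.82436180114746, 89.81587219238281), 19.937175750732422)
scene dock 0.003 800 ((488.59552001953125, -30.788284301757812), (227.6063995361328, 109.13874816894531), 79.76451873779297) [ 0.45551754 -0.05259291]
scene dock 0.004 900 ((485.90875244140625, -32.77732849121094), (222.73675537109375, 104.55781555175781), 79.76451873779297) [ 0.45371251 -0.05859891]
side blue 0.078 76 ((485.8796081542969, 262.7320556640625), (20.213640213012695, 53.36276626586914), 9.339237213134766)
side blue 0.024 84 ((485.6869812011719, 260.63482666015625), (23.482234954833984, 88.01851654052734), 9.11174488067627)
side dock 0.003 288 ((476.16448974609375, -7.086433410644531), (174.7559051513672, 105.15847778320312), 36.134300231933594) [ 0.46562052 -0.04005048]
side dock 0.004 482 ((481.6103515625, -16.273109436035156), (193.2797088623047, 88.6534423828125), 79.34426879882812) [ 0.46726355 -0.04197706]
```

Request:
arm_command([
  [40, -30, 20, 0, 0, -8, -1],
  [80, -65, 30, 0, 0, -16, -1],
  [120, -100, 40, 0, 0, -24, -1],
  [160, -130, 40, 0, 0, -32, -1],
  [190, -165, 40, 0, 0, -40, -1],
  [220, -195, 40, 0, 0, -48, -1],
  [245, -220, 40, 0, 0, -56, -1],
  [270, -235, 40, 0, 0, -64, -1],
])

```text
time_s: 0.9
tcp_pos: [0.4826, 0.2432, 0.2712]
eef_rot: [0.696, 0.718, -0.0, 0.0]
force: [0.2, 0.3, 0.6]
grip_width: 0.0854
gripper_force: 0.0
```

View pics/c.png

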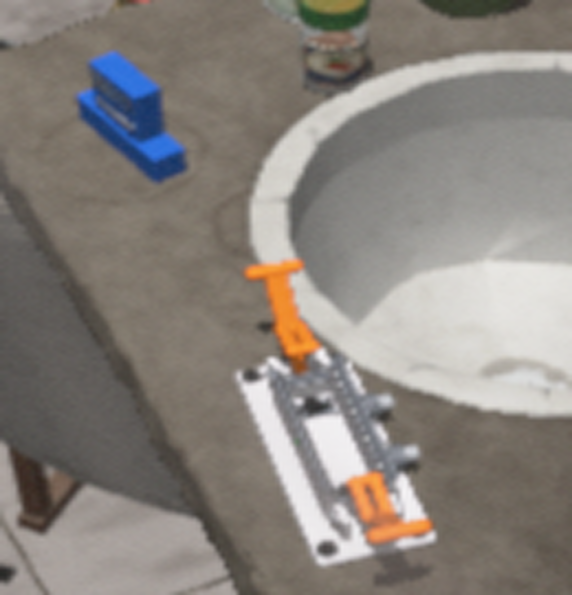

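The crop shows both levers swung outward: left tip at about (273,270), right tip at about (400,527). The slot lies between them. Now the wrist view.

```bash
cat >> h.py <<'E'
def wcloud():
    p=camera_params('wrist');im,d=grab_frame('wrist')
    v,u=np.mgrid[0:384,0:512];a=(u-p['cx'])/p['fx'];b=(v-p['cy'])/p['fy'];r=np.hypot(a,b)+1e-9
    k=np.tan(np.minimum(r,1.5))/r
    T=np.array(p['world_from_camera'])
    P=np.stack([a*k*d,b*k*d,d],-1)@T[:3,:3].T+T[:3,3];P[d==0]=np.nan
    return im,d,P
E
python3 - <<'E'
from h import *
im,d,P=wcloud();np.savez('/tmp/w.npz',im=im,P=P)
cv2.imwrite('pics/w1.png',im[...,::-1])
hsv=cv2.cvtColor(im,cv2.COLOR_RGB2HSV)
b=(cv2.inRange(hsv,(100,120,40),(130,255,255))>0)&(abs(P[...,0]-.485)<.08)&(abs(P[...,1]-.26)<.08)
for lo,hi in((.078,.092),(.024,.036)):
    q=P[b&(P[...,2]>lo)&(P[...,2]<hi)][:,:2]
    if len(q)>5: print(len(q),cv2.minAreaRect((q*1000).astype(np.float32)))
E
```

```text
763 ((486.6802673339844, 265.00830078125), (19.090999603271484, 52.11241149902344), 9.320714950561523)
361 ((486.7249450683594, 265.0557556152344), (22.75496482849121, 90.53448486328125), 9.639814376831055)
```

View pics/w1.png

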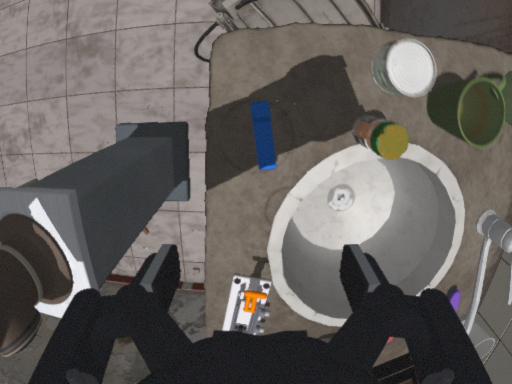

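The wrist view shows the cassette at (263,135) and the dock's left lever at (255,300). All views agree on the cassette at (0.486, 0.264) with yaw 9.4°. Descending to grasp.

Request:
arm_command([
  [3.5, 21, -40, 0, 0, 7.5, -1],
  [3.5, 21, -85, 0, 0, 7.5, -1],
  [3.5, 21, -130, 0, 0, 7.5, -1],
  [3.5, 21, -170, 0, 0, 7.5, -1],
  [3.5, 21, -205, 0, 0, 7.5, -1],
  [3.5, 21, -226, 0, 0, 7.5, -1],
  [3.5, 21, -226, 0, 0, 7.5, -1],
  [3.5, 21, -226, 0, 0, 7.5, 0.2],
], force=40)

```text
time_s: 1.75
tcp_pos: [0.4848, 0.2665, 0.0454]
eef_rot: [0.644, 0.765, -0.0, -0.0]
force: [0.5, 0.5, 0.8]
grip_width: 0.0732
gripper_force: 0.0
```

Request:
arm_command([
  [0, 0, 0, 0, 0, 0, 1],
  [0, 0, 0, 0, 0, 0, 1],
  [0, 0, 0, 0, 0, 0, 1],
  [0, 0, 0, 0, 0, 0, 1],
  [0, 0, 0, 0, 0, 0, 1],
  [0, 0, 0, 0, 0, 0, 1],
  [0, 0, 0, 0, 0, 0, 1],
  [0, 0, 0, 0, 0, 0, 1],
])

```text
time_s: 2.55
tcp_pos: [0.4856, 0.2668, 0.0464]
eef_rot: [0.645, 0.765, 0.001, 0.0]
force: [-1.0, -0.4, 6.3]
grip_width: 0.0197
gripper_force: 40.5
```

Request:
arm_command([
  [0, 0, 30, 0, 0, 0, 1],
  [0, 0, 70, 0, 0, 0, 1],
  [0, -10, 115, 0, 0, 0, 1],
  [0, -35, 155, 0, 0, -3, 1],
  [0, -70, 185, 0, 0, -6, 1],
  [-5, -110, 210, 0, 0, -9, 1],
  [-10, -150, 225, 0, 0, -12, 1],
  [-10, -195, 235, 0, 0, -15, 1],
])

```text
time_s: 3.35
tcp_pos: [0.4745, 0.0704, 0.2815]
eef_rot: [0.739, 0.674, 0.001, 0.0]
force: [1.1, -1.1, -2.6]
grip_width: 0.0197
gripper_force: 40.1
```

Request:
arm_command([
  [-5, -40, 10, 0, 0, -3, 1],
  [-10, -80, 20, 0, 0, -4, 1],
  [-15, -120, 20, 0, 0, -4, 1],
  [-15, -155, 20, 0, 0, -4, 1],
  [-15, -185, 20, 0, 0, -4, 1],
  [-15, -205, 20, 0, 0, -4, 1],
  [-15, -205, 20, 0, 0, -4, 1],
  [-15, -205, 20, 0, 0, -4, 1],
])

```text
time_s: 4.15
tcp_pos: [0.4597, -0.1336, 0.2997]
eef_rot: [0.762, 0.647, -0.0, -0.001]
force: [0.0, 0.7, -2.7]
grip_width: 0.0196
gripper_force: 40.0
```

```bash
python3 - <<'E'
from h import *
print(sense()['tcp_pos'],sense()['eef_rot'],sense()['force'])
im,d,P=wcloud();np.savez('/tmp/w2.npz',im=im,P=P)
cv2.imwrite('pics/w2.png',im[...,::-1])
hsv=cv2.cvtColor(im,cv2.COLOR_RGB2HSV)
R=(abs(P[...,0]-.465)<.07)&(abs(P[...,1]+.05)<.17)&(P[...,2]>.003)
w=R&(hsv[...,1]<40)&(hsv[...,2]>150)&(P[...,2]<.013)
q=P[w][:,:2];print(len(q),cv2.minAreaRect((q*1000).astype(np.float32)))
o=R&(cv2.inRange(hsv,(5,150,100),(20,255,255))>0)
for y0,y1 in((-.05,.2),(-.3,-.05)):
    q=P[o&(P[...,1]>y0)&(P[...,1]<y1)];t=q[q[:,2]>.07]
    print(len(q),np.percentile(q,[2,50,98],axis=0).round(4).tolist(),len(t),cv2.minAreaRect((t[:,:2]*1000).astype(np.float32)) if len(t)>4 else '')
E
```

```text
[ 0.45972659 -0.13363425  0.29974959] [ 7.62297208e-01  6.47226753e-01 -2.03255689e-04 -6.75261693e-04] [ 0.04087125  0.71581426 -2.7240157 ]
665 ((483.40478515625, -29.768157958984375), (224.71331787109375, 94.25414276123047), 79.4383316040039)
701 [[0.4667, -0.0041, 0.0453], [0.478, 0.0292, 0.0624], [0.4946, 0.0549, 0.0867]] 282 ((480.6039123535156, 45.20309829711914), (20.7100887298584, 31.947547912597656), 79.43712615966797)
230 [[0.4439, -0.1321, 0.0081], [0.4528, -0.1204, 0.0574], [0.4615, -0.1078, 0.0615]] 0
```

View pics/w2.png

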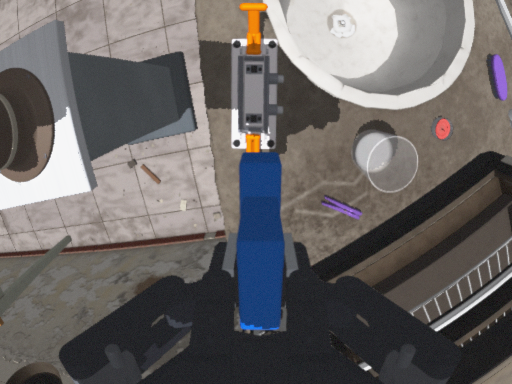

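The wrist view shows the dock foot with corners at about (232,40), (277,40), (277,149) and (232,149). The left tip is at (253,8) and the held cassette hangs below. The sink rim contaminated the fit, so I'll restrict the region to the foot.

```bash
python3 - <<'E'
from h import *
z=np.load('/tmp/w2.npz');im,P=z['im'],z['P'];hsv=cv2.cvtColor(im,cv2.COLOR_RGB2HSV)
m=np.zeros((384,512),bool);m[36:153,226:284]=1
w=m&(hsv[...,1]<40)&(hsv[...,2]>170)&(P[...,2]>.003)&(P[...,2]<.014)
k,l=cv2.connectedComponents(w.astype(np.uint8))
pix=np.argwhere(w)[:,::-1];print('pix',cv2.minAreaRect(pix.astype(np.float32)))
q=P[w][:,:2];print('foot',len(q),cv2.minAreaRect((q*1000).astype(np.float32)),np.median(P[w][:,2]))
g=m&(P[...,2]>.034)&(P[...,2]<.055)&(hsv[...,1]<60)
q=P[g];print('walls',len(q),cv2.minAreaRect((q[:,:2]*1000).astype(np.float32)))
b=(cv2.inRange(hsv,(100,120,40),(130,255,255))>0)
q=P[b&(P[...,2]>.2)];
top=q[q[:,2]>.33]
for lo,hi in((.25,.3),(.3,.325),(.325,.36)):
    t=q[(q[:,2]>lo)&(q[:,2]<hi)]
    if len(t)>10: print('cass',lo,len(t),cv2.minAreaRect((t[:,:2]*1000).astype(np.float32)),t[:,2].min(),t[:,2].max())
# local x-profile in dock frame
psi=np.radians(-10.2)
c=np.array([.463,-.047]);A=np.array([[np.cos(psi),np.sin(psi)],[-np.sin(psi),np.cos(psi)]])
L=(P[...,:2]-c)@A.T
for y0 in(-.04,-.02,0,.02,.04):
    s=m&(abs(L[...,1]-y0)<.004)
    o=np.argsort(L[s][:,0]);X=L[s][o,0]*1000;Z=P[s][o,2]*1000
    print(y0,[(int(a),int(Z[(X>=a)&(X<a+3)].mean())) for a in range(-42,45,3) if ((X>=a)&(X<a+3)).any()])
E
```

```text
pix ((256.82391357421875, 92.00456237792969), (51.13576889038086, 112.65079498291016), 0.8069294691085815)
foot 471 ((468.0704345703125, -55.47132110595703), (168.5565185546875, 73.52748107910156), 79.4383316040039) 0.007797967228984903
walls 906 ((463.7474060058594, -54.83727264404297), (135.46673583984375, 41.865787506103516), 80.00008392333984)
cass 0.25 2168 ((465.1563415527344, -105.08842468261719), (29.188013076782227, 23.30276870727539), 80.31596374511719) 0.2546928216022778 0.29996812642237697
cass 0.3 840 ((464.3861999511719, -110.039794921875), (2.802755355834961, 19.601774215698242), 77.31678009033203) 0.30002264886502206 0.32497489546485014
cass 0.325 4493 ((459.80621337890625, -134.85556030273438), (52.93434524536133, 20.606069564819336), 80.37272644042969) 0.32504502180992256 0.3392656497163026
-0.04 [(-39, 0), (-36, 0), (-33, 1), (-30, 7), (-27, 8), (-24, 7), (-18, 47), (-15, 45), (-12, 24), (-9, 9), (-6, 9), (-3, 13), (0, 47), (3, 84), (6, 87), (9, 71), (12, 70), (15, 99), (18, 98), (21, 76), (24, 16), (27, 16), (30, 17), (33, 12), (36, 0), (39, 0), (42, 0)]
-0.02 [(-
[... 356 characters left out ...]
), (-6, 7), (-3, 7), (0, 7), (3, 7), (6, 8), (9, 8), (12, 7), (15, 36), (18, 46), (21, 47), (24, 7), (27, 7), (30, 7), (33, 7), (36, 0), (39, 0), (42, 0)]
0.02 [(-39, 0), (-36, 0), (-33, 0), (-30, 7), (-27, 7), (-24, 7), (-21, 45), (-18, 47), (-15, 43), (-12, 19), (-9, 8), (-6, 8), (-3, 11), (0, 13), (3, 12), (6, 8), (9, 8), (12, 8), (15, 32), (18, 46), (21, 47), (24, 19), (27, 18), (30, 18), (33, 14), (36, 7), (39, 5), (42, 0)]
0.04 [(-39, 0), (-36, 0), (-33, 3), (-30, 7), (-27, 8), (-24, 7), (-18, 47), (-15, 44), (-12, 27), (-9, 29), (-6, 33), (-3, 31), (0, 32), (3, 35), (6, 32), (9, 29), (12, 26), (15, 36), (18, 46), (21, 47), (24, 8), (27, 7), (30, 7), (33, 3), (36, 0), (39, 0), (42, 0)]
```

Dock centre is at (0.4634, −0.0550) with yaw −10.0°, and the walls, foot and profile all agree. The held cassette is at (0.4598, −0.1349), so the shift is (+3.6, +80).

Request:
arm_command([
  [1, 35, 0, 0, 0, -0.3, 1],
  [3.6, 70, -10, 0, 0, -0.3, 1],
  [3.6, 80, -45, 0, 0, -0.3, 1],
  [3.6, 80, -90, 0, 0, -0.3, 1],
  [3.6, 80, -130, 0, 0, -0.3, 1],
  [3.6, 80, -160, 0, 0, -0.3, 1],
  [3.6, 80, -175, 0, 0, -0.3, 1],
  [3.6, 80, -175, 0, 0, -0.3, 1],
])

```text
time_s: 5.0
tcp_pos: [0.4617, -0.0522, 0.1229]
eef_rot: [0.763, 0.646, -0.002, -0.002]
force: [1.1, 0.4, -2.5]
grip_width: 0.0196
gripper_force: 40.0
```

Request:
arm_command([
  [0, 0, -8, 0, 0, 0, 1],
  [0, 0, -16, 0, 0, 0, 1],
  [0, 0, -24, 0, 0, 0, 1],
  [0, 0, -31, 0, 0, 0, 1],
  [0, 0, -37, 0, 0, 0, 1],
  [0, 0, -43, 0, 0, 0, 1],
  [0, 0, -46, 0, 0, 0, 1],
  [0, 0, -46, 0, 0, 0, 1],
])

```text
time_s: 5.8
tcp_pos: [0.4634, -0.0535, 0.0788]
eef_rot: [0.764, 0.646, -0.0, -0.0]
force: [-0.1, 0.7, -2.9]
grip_width: 0.0189
gripper_force: 40.1
```

Request:
arm_command([
  [0, 0, -3, 0, 0, 0, 1],
  [0, 0, -6, 0, 0, 0, 1],
  [0, 0, -9, 0, 0, 0, 1],
  [0, 0, -11, 0, 0, 0, 1],
  [0, 0, -12.5, 0, 0, 0, 1],
  [0, 0, -13.5, 0, 0, 0, 1],
  [0, 0, -13.5, 0, 0, 0, 1],
  [0, 0, -13.5, 0, 0, 0, 1],
])

```text
time_s: 6.6
tcp_pos: [0.4636, -0.0536, 0.0657]
eef_rot: [0.764, 0.646, -0.0, -0.0]
force: [0.9, -0.9, -3.0]
grip_width: 0.0196
gripper_force: 40.0
```

Request:
arm_command([
  [0, 0, -0.5, 0, 0, 0, 1],
  [0, 0, -1, 0, 0, 0, 1],
  [0, 0, -1.5, 0, 0, 0, 1],
  [0, 0, -2, 0, 0, 0, 1],
  [0, 0, -2, 0, 0, 0, 1],
  [0, 0, -2, 0, 0, 0, 1],
  [0, 0, -2, 0, 0, 0, 1],
  [0, 0, -2, 0, 0, 0, 1],
])

```text
time_s: 7.4
tcp_pos: [0.4638, -0.0537, 0.0643]
eef_rot: [0.764, 0.646, 0.0, 0.0]
force: [-3.2, -2.1, 6.5]
grip_width: 0.0195
gripper_force: 41.1
```

Contact is felt at the expected height: about 9 N of support with the underside at about 18 mm. I'll release, rise and look.

Request:
arm_command([
  [0, 0, 0, 0, 0, 0, 0.2],
  [0, 0, 0, 0, 0, 0, -0.3],
  [0, 0, 0, 0, 0, 0, -0.3],
  [0, 0, 0, 0, 0, 0, -0.3],
  [0, 0, 20, 0, 0, 0, -0.3],
  [0, 0, 50, 0, 0, 0, -0.3],
  [0, 0, 90, 0, 0, 0, -0.3],
  [0, 0, 130, 0, 0, 0, -0.3],
])

```text
time_s: 8.2
tcp_pos: [0.4632, -0.0534, 0.1948]
eef_rot: [0.764, 0.646, -0.0, -0.0]
force: [1.5, -0.1, 0.0]
grip_width: 0.0556
gripper_force: 0.0
```

Request:
arm_command([
  [0, -15, 40, 0, 0, 0, 0],
  [0, -50, 80, 0, 0, 0, 0.5],
  [-5, -90, 105, 0, 0, 0, 1],
  [-10, -130, 105, 0, 0, 0, 1],
  [-10, -160, 105, 0, 0, 0, 1],
  [-10, -170, 105, 0, 0, 0, 1],
  [-10, -170, 105, 0, 0, 0, 1],
  [-10, -170, 105, 0, 0, 0, 1],
])

```text
time_s: 9.0
tcp_pos: [0.4536, -0.2228, 0.2985]
eef_rot: [0.764, 0.646, 0.0, -0.001]
force: [1.1, 0.3, 0.4]
grip_width: 0.0
gripper_force: 0.0
```

```bash
cat >> h.py <<'E'
psi=np.radians(-10.0);C=np.array([.4634,-.0550])
A=np.array([[np.cos(psi),np.sin(psi)],[-np.sin(psi),np.cos(psi)]])
def dock(P):
    return np.concatenate([(P[...,:2]-C)@A.T,P[...,2:]],-1)*1000
def show(name):
    im,d,P=wcloud();np.savez('/tmp/w3.npz',im=im,P=P)
    cv2.imwrite(f'pics/{name}.png',im[...,::-1])
    hsv=cv2.cvtColor(im,cv2.COLOR_RGB2HSV);L=dock(P)
    R=(abs(L[...,0])<40)&(abs(L[...,1])<140)&(L[...,2]>3)
    o=R&(cv2.inRange(hsv,(5,150,100),(20,255,255))>0)
    for sg in(1,-1):
        q=L[o&(L[...,1]*sg>50)]
        if len(q)<5: print('none',sg);continue
        b=q[abs(q[:,0])>8.5];b=b[b[:,2]>60]  # bar ends only
        print('lever',sg,len(q),len(b),np.percentile(q,[2,50,98],axis=0).round(1).tolist(),np.percentile(b,[5,50,95],axis=0).round(1).tolist() if len(b)>4 else '')
    b=R&(cv2.inRange(hsv,(100,120,40),(130,255,255))>0)
    for lo,hi in((85,115),(38,55)):
        q=L[b&(L[...,2]>lo)&(L[...,2]<hi)]
        if len(q)>9:
            print('cass',len(q),cv2.minAreaRect(q[:,:2].astype(np.float32)))
            for s in(1,-1):
                t=q[q[:,1]*s>(15 if lo>80 else 30)]
                if len(t): print('  z',s,np.median(t[:,2]).round(1))
E
python3 - <<'E'
from h import *
s=sense();print(s['time_s'],dock(s['tcp_pos']),s['force'],s['grip_width'])
show('w3')
E
```

```text
9.0 [  19.52633942 -166.95862774  298.50737217] [1.05831684 0.31933603 0.42381001] 4.551952988123261e-05
none 1
lever -1 713 92 [[-12.5, -114.2, 50.5], [0.6, -89.2, 62.9], [13.9, -55.7, 86.5]] [[-14.8, -114.2, 82.8], [9.1, -110.4, 84.9], [15.1, -106.9, 86.8]]
cass 747 ((0.6925935745239258, -2.6908798217773438), (20.39975929260254, 48.21940994262695), 0.2772219777107239)
  z 1 101.9
  z -1 101.5
cass 340 ((-0.6336765289306641, -3.8598403930664062), (26.38504409790039, 83.3292236328125), 0.5838874578475952)
  z 1 47.2
  z -1 47.7
```

View pics/w3.png

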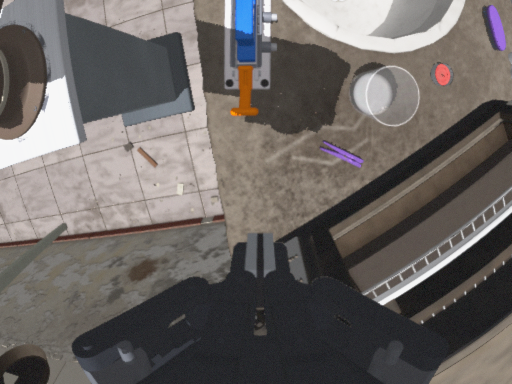

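The wrist view shows the cassette in the slot, standing level (top at 101.7 mm, so underside about 18). The right tip is at (243,112), dock y ≈ −110. Going down outside the right lever.

Request:
arm_command([
  [-15, 25, -30, 0, 0, 0, 1],
  [-15, 28, -75, 0, 0, 0, 1],
  [-15, 28, -120, 0, 0, 0, 1],
  [-15, 28, -165, 0, 0, 0, 1],
  [-15, 28, -205, 0, 0, 0, 1],
  [-15, 28, -229, 0, 0, 0, 1],
  [-15, 28, -229, 0, 0, 0, 1],
  [-15, 28, -229, 0, 0, 0, 1],
])

```text
time_s: 9.85
tcp_pos: [0.4389, -0.1946, 0.0705]
eef_rot: [0.763, 0.646, 0.0, -0.0]
force: [-0.1, 0.6, 1.1]
grip_width: 0.0001
gripper_force: 0.0
```

```bash
cat >> h.py <<'E'
def st():
    s=sense();f=s['force'];print('t',round(s['time_s'],2),'dock tcp',dock(s['tcp_pos']).round(2),'F dock',np.r_[A@f[:2],f[2]].round(2))
E
python3 -c "
from h import *
st()"
```

```text
t 9.85 dock tcp [ 1.0000e-01 -1.4178e+02  7.0470e+01] F dock [-0.17  0.59  1.09]
```

Request:
arm_command([
  [1.4, 7.9, 0, 0, 0, 0, 1],
  [2.7, 15.6, 0, 0, 0, 0, 1],
  [3.2, 18, 2.2, 0, 0, 0, 1],
  [3.7, 20.9, 4.5, 0, 0, 0, 1],
  [4.2, 23.8, 6.7, 0, 0, 0, 1],
  [4.7, 26.9, 8.7, 0, 0, 0, 1],
  [5.3, 30, 10.5, 0, 0, 0, 1],
  [5.3, 30, 10.5, 0, 0, 0, 1],
])

```text
time_s: 10.65
tcp_pos: [0.445, -0.1664, 0.0819]
eef_rot: [0.764, 0.646, 0.0, 0.002]
force: [1.0, -4.6, 4.3]
grip_width: -0.0001
gripper_force: 2.4
```

```bash
python3 -c "
from h import *
st()"
```

```text
t 10.65 dock tcp [   1.2  -112.86   81.93] F dock [ 1.78 -4.31  4.25]
```

```bash
cat >> h.py <<'E'
def bars(cams=('scene','side')):
    for n in cams:
        im,d,P=cloud(n);L=dock(P);hsv=cv2.cvtColor(im,cv2.COLOR_RGB2HSV)
        o=(abs(L[...,0])<25)&(abs(L[...,1])<140)&(L[...,2]>35)&(cv2.inRange(hsv,(5,140,80),(20,255,255))>0)
        for sg in(1,-1):
            q=L[o&(L[...,1]*sg>20)]
            t=q[q[:,2]>np.percentile(q[:,2],97)-9] if len(q)>9 else q
            print(n,sg,len(q),'top',np.percentile(t,[5,50,95],axis=0).round(1).tolist() if len(t)>2 else '')
E
python3 -c "
from h import *
bars();st()"
```

```text
scene 1 167 top [[-14.7, 99.4, 78.0], [-3.3, 104.6, 84.4], [7.6, 110.0, 88.3]]
scene -1 0 top 
side 1 9 top [[11.7, 101.7, 80.1], [13.8, 105.8, 81.4], [16.1, 108.4, 85.3]]
side -1 3 top [[8.4, -98.9, 59.7], [14.2, -96.5, 93.3], [14.5, -63.4, 93.7]]
t 10.75 dock tcp [   1.1  -112.84   81.67] F dock [ 0.7  -5.31  3.84]
```

Request:
arm_command([
  [0.5, 3, 2.5, 0, 0, 0, 1],
  [1, 5.9, 4, 0, 0, 0, 1],
  [1.3, 7.4, 4.6, 0, 0, 0, 1],
  [1.6, 8.9, 5.2, 0, 0, 0, 1],
  [2.1, 11.8, 6.3, 0, 0, 0, 1],
  [2.4, 13.3, 6.9, 0, 0, 0, 1],
  [2.6, 14.7, 7.5, 0, 0, 0, 1],
  [2.6, 14.7, 7.5, 0, 0, 0, 1],
])

```text
time_s: 11.55
tcp_pos: [0.4474, -0.1514, 0.0889]
eef_rot: [0.764, 0.646, 0.0, 0.001]
force: [0.8, -5.1, 4.0]
grip_width: 0.0002
gripper_force: 2.4
```

```bash
python3 -c "
from h import *
st();bars(('side',))"
```

```text
t 11.55 dock tcp [  0.97 -97.69  88.86] F dock [ 1.65 -4.86  4.02]
side 1 6 top [[14.0, 103.1, 79.4], [15.0, 105.9, 81.6], [16.0, 108.3, 84.8]]
side -1 15 top [[13.7, -87.0, 96.4], [15.1, -84.9, 99.1], [15.4, -82.0, 102.5]]
```

Request:
arm_command([
  [-0.7, -4, 0, 0, 0, 0, 1],
  [-1.2, -7, 0, 0, 0, 0, 1],
  [-1.2, -7, -6, 0, 0, 0, 1],
  [-1.2, -7, -12, 0, 0, 0, 1],
  [-1.2, -7, -12, 0, 0, 0, 1],
  [-0.5, -3, -12, 0, 0, 0, 1],
  [0.3, 2, -11.5, 0, 0, 0, 1],
  [0.5, 3, -11, 0, 0, 0, 1],
])

```text
time_s: 12.4
tcp_pos: [0.4468, -0.1483, 0.0769]
eef_rot: [0.764, 0.646, -0.001, 0.001]
force: [-1.2, -5.2, -3.5]
grip_width: 0.0003
gripper_force: 3.0
```

```bash
python3 -c "
from h import *
st()"
```

```text
t 12.4 dock tcp [ -0.13 -94.8   76.86] F dock [-0.33 -5.31 -3.55]
```

Request:
arm_command([
  [0.2, 1, 0.2, 0, 0, 0, 1],
  [0.4, 2, 0.5, 0, 0, 0, 1],
  [0.5, 3, 0.7, 0, 0, 0, 1],
  [0.7, 4, 0.9, 0, 0, 0, 1],
  [0.9, 5, 1.1, 0, 0, 0, 1],
  [0.9, 5, 1.1, 0, 0, 0, 1],
  [0.9, 5, 1.1, 0, 0, 0, 1],
  [0.9, 5, 1.1, 0, 0, 0, 1],
])

```text
time_s: 13.2
tcp_pos: [0.4477, -0.1438, 0.0781]
eef_rot: [0.764, 0.646, -0.001, 0.001]
force: [-2.7, -6.0, -0.4]
grip_width: 0.0
gripper_force: 3.1
```

```bash
python3 -c "
from h import *
st()"
```

```text
t 13.2 dock tcp [-8.000e-02 -9.016e+01  7.805e+01] F dock [-1.6  -6.43 -0.44]
```

Request:
arm_command([
  [0.2, 1, 0.2, 0, 0, 0, 1],
  [0.3, 1.5, 0.3, 0, 0, 0, 1],
  [0.4, 2, 0.4, 0, 0, 0, 1],
  [0.5, 3, 0.5, 0, 0, 0, 1],
  [0.7, 4, 0.6, 0, 0, 0, 1],
  [0.7, 4, 0.6, 0, 0, 0, 1],
  [0.7, 4, 0.6, 0, 0, 0, 1],
  [0.7, 4, 0.6, 0, 0, 0, 1],
])

```text
time_s: 14.0
tcp_pos: [0.4482, -0.1411, 0.0788]
eef_rot: [0.764, 0.645, -0.003, 0.002]
force: [-2.9, -11.1, -0.1]
grip_width: -0.0001
gripper_force: 5.9
```

```bash
python3 -c "
from h import *
st()"
```

```text
t 14.0 dock tcp [-5.000e-02 -8.743e+01  7.877e+01] F dock [ -0.89 -11.44  -0.1 ]
```

Request:
arm_command([
  [0.1, 0.3, 0, 0, 0, 0, 1],
  [0.1, 0.6, 0, 0, 0, 0, 1],
  [0.2, 0.9, 0.1, 0, 0, 0, 1],
  [0.2, 1, 0.1, 0, 0, 0, 1],
  [0.2, 1, 0.1, 0, 0, 0, 1],
  [0.2, 1, 0.1, 0, 0, 0, 1],
  [0.2, 1, 0.1, 0, 0, 0, 1],
  [0.2, 1, 0.1, 0, 0, 0, 1],
])

```text
time_s: 14.8
tcp_pos: [0.4482, -0.1408, 0.0789]
eef_rot: [0.764, 0.645, -0.003, 0.002]
force: [-2.9, -14.7, -1.0]
grip_width: -0.0001
gripper_force: 7.3
```

```bash
python3 -c "
from h import *
st()"
```

```text
t 14.8 dock tcp [-7.000e-02 -8.709e+01  7.886e+01] F dock [ -0.31 -14.98  -1.01]
```

It firmed up at about 15 N. I'll back off and check that the right end went down.

Request:
arm_command([
  [-0.5, -3, 0, 0, 0, 0, 1],
  [-3, -15, 0, 0, 0, 0, 1],
  [-5, -30, 20, 0, 0, 0, 1],
  [-3, -50, 60, 0, 0, 0, 1],
  [0, -70, 105, 0, 0, 0, 1],
  [5, -80, 150, 0, 0, 0, 1],
  [5, -80, 195, 0, 0, 0, 1],
  [5, -80, 220, 0, 0, 0, 1],
])

```text
time_s: 15.6
tcp_pos: [0.4545, -0.2186, 0.3026]
eef_rot: [0.764, 0.645, 0.001, 0.002]
force: [0.8, 0.4, 0.3]
grip_width: -0.0001
gripper_force: 0.0
```

```bash
python3 -c "
from h import *
st();show('w4');bars()"
```

```text
t 15.6 dock tcp [  19.63 -162.67  302.6 ] F dock [0.69 0.55 0.25]
none 1
lever -1 360 92 [[-14.3, -76.5, 54.9], [0.7, -69.6, 101.6], [14.9, -51.2, 105.2]] [[-14.3, -76.5, 100.6], [0.5, -73.0, 102.7], [15.2, -68.4, 104.6]]
cass 769 ((0.27193546295166016, -3.14385986328125), (19.778255462646484, 52.22080993652344), 0.40608662366867065)
  z 1 101.0
  z -1 99.8
cass 270 ((-1.1057281494140625, -1.1556053161621094), (88.17960357666016, 26.497303009033203), 89.5312728881836)
  z 1 47.4
  z -1 45.7
scene 1 160 top [[-14.6, 99.6, 78.4], [-2.4, 104.3, 83.7], [12.0, 111.0, 87.4]]
scene -1 74 top [[-14.4, -78.5, 100.0], [-0.6, -74.8, 102.8], [12.4, -68.9, 106.2]]
side 1 164 top [[-13.2, 99.5, 77.3], [0.5, 104.2, 81.6], [14.2, 109.6, 85.7]]
side -1 180 top [[-12.8, -78.4, 96.6], [0.3, -75.9, 101.8], [14.4, -71.8, 104.0]]
```

View pics/w4.png

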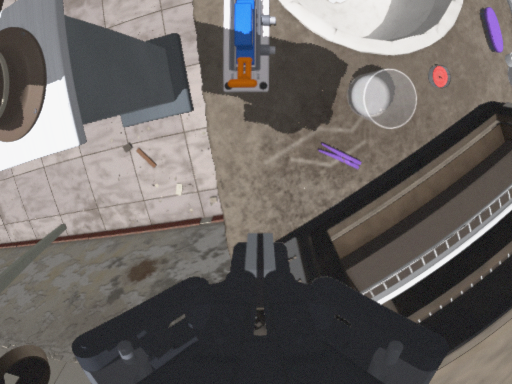

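The right bar is at dock y ≈ −73 (θ ≈ 0.17) and the cassette's right end is down about 2 mm, so that end is home. Moving to the outside of the left lever, whose tip is at y ≈ +104.5.

Request:
arm_command([
  [3, 40, 0, 0, 0, 0, 1],
  [7, 85, 0, 0, 0, 0, 1],
  [12, 130, 0, 0, 0, 0, 1],
  [17, 175, 0, 0, 0, 0, 1],
  [23, 220, 0, 0, 0, 0, 1],
  [28, 260, 0, 0, 0, 0, 1],
  [33, 290, 0, 0, 0, 0, 1],
  [33, 302, -10, 0, 0, 0, 1],
])

```text
time_s: 16.55
tcp_pos: [0.487, 0.0866, 0.2875]
eef_rot: [0.763, 0.647, -0.0, -0.0]
force: [0.5, 0.3, 0.5]
grip_width: 0.0003
gripper_force: 0.0
```

Request:
arm_command([
  [0, 0, -35, 0, 0, 0, 1],
  [0, 0, -80, 0, 0, 0, 1],
  [0, 0, -125, 0, 0, 0, 1],
  [0, 0, -170, 0, 0, 0, 1],
  [0, 0, -205, 0, 0, 0, 1],
  [0, 0, -230, 0, 0, 0, 1],
  [0, 0, -230, 0, 0, 0, 1],
  [0, 0, -230, 0, 0, 0, 1],
])

```text
time_s: 17.35
tcp_pos: [0.486, 0.0835, 0.0581]
eef_rot: [0.764, 0.645, -0.001, -0.0]
force: [0.3, -0.4, 0.8]
grip_width: -0.0002
gripper_force: 0.0
```

```bash
python3 -c "
from h import *
st()"
```

```text
t 17.35 dock tcp [ -1.82 140.34  58.09] F dock [ 0.35 -0.31  0.81]
```

Request:
arm_command([
  [-0.2, -9.9, 3, 0, 0, 0, 1],
  [-1.8, -18.7, 4, 0, 0, 0, 1],
  [-2.7, -23.6, 6.5, 0, 0, 0, 1],
  [-3.4, -27.6, 9.5, 0, 0, 0, 1],
  [-4.1, -31.5, 11.5, 0, 0, 0, 1],
  [-4.6, -34.9, 13, 0, 0, 0, 1],
  [-5.3, -38.4, 14.3, 0, 0, 0, 1],
  [-5.3, -38.4, 14.3, 0, 0, 0, 1],
])

```text
time_s: 18.15
tcp_pos: [0.4838, 0.0463, 0.0759]
eef_rot: [0.764, 0.646, 0.003, 0.001]
force: [1.1, 5.7, 4.1]
grip_width: 0.0003
gripper_force: 2.8
```

```bash
python3 -c "
from h import *
st();bars(('side',))"
```

```text
t 18.15 dock tcp [  2.51 103.34  75.95] F dock [0.13 5.86 4.1 ]
side 1 172 top [[-12.2, 80.4, 90.7], [1.3, 82.9, 95.3], [14.4, 87.7, 98.7]]
side -1 158 top [[-14.3, -78.9, 96.3], [2.0, -76.7, 100.7], [14.7, -71.4, 103.9]]
```

Request:
arm_command([
  [-0.2, -1, 1.8, 0, 0, 0, 1],
  [-0.4, -2, 2.4, 0, 0, 0, 1],
  [-0.7, -3, 2.7, 0, 0, 0, 1],
  [-0.9, -4, 3, 0, 0, 0, 1],
  [-1.2, -5.5, 3.3, 0, 0, 0, 1],
  [-1.5, -7, 3.6, 0, 0, 0, 1],
  [-1.5, -7, 3.6, 0, 0, 0, 1],
  [-1.5, -7, 3.6, 0, 0, 0, 1],
])

```text
time_s: 19.0
tcp_pos: [0.4811, 0.0389, 0.0777]
eef_rot: [0.764, 0.646, 0.001, 0.0]
force: [2.0, 4.5, 4.1]
grip_width: 0.0002
gripper_force: 2.4
```

```bash
python3 -c "
from h import *
st()"
```

```text
t 19.0 dock tcp [ 1.13 95.58 77.68] F dock [1.16 4.73 4.07]
```

Request:
arm_command([
  [-0.2, -1, 0.6, 0, 0, 0, 1],
  [-0.4, -2, 1, 0, 0, 0, 1],
  [-0.7, -3, 1.3, 0, 0, 0, 1],
  [-0.9, -4, 1.6, 0, 0, 0, 1],
  [-1, -5, 1.9, 0, 0, 0, 1],
  [-1, -5, 1.9, 0, 0, 0, 1],
  [-1, -5, 1.9, 0, 0, 0, 1],
  [-1, -5, 1.9, 0, 0, 0, 1],
])

```text
time_s: 19.8
tcp_pos: [0.4802, 0.0345, 0.0793]
eef_rot: [0.763, 0.646, 0.002, -0.0]
force: [3.6, 6.9, 2.0]
grip_width: -0.0
gripper_force: 3.6
```

```bash
python3 -c "
from h import *
st()"
```

```text
t 19.8 dock tcp [ 1.02 91.1  79.28] F dock [2.34 7.43 1.96]
```

Request:
arm_command([
  [-0.2, -1, 0.2, 0, 0, 0, 1],
  [-0.4, -2, 0.4, 0, 0, 0, 1],
  [-0.6, -3, 0.6, 0, 0, 0, 1],
  [-0.8, -4, 0.8, 0, 0, 0, 1],
  [-0.8, -4, 0.8, 0, 0, 0, 1],
  [-0.8, -4, 0.8, 0, 0, 0, 1],
  [-0.8, -4, 0.8, 0, 0, 0, 1],
  [-0.8, -4, 0.8, 0, 0, 0, 1],
])

```text
time_s: 20.6
tcp_pos: [0.4796, 0.0307, 0.0803]
eef_rot: [0.763, 0.646, 0.002, -0.0]
force: [3.9, 8.2, 3.4]
grip_width: 0.0001
gripper_force: 4.0
```

```bash
python3 -c "
from h import *
st()"
```

```text
t 20.6 dock tcp [ 1.06 87.26 80.28] F dock [2.44 8.77 3.4 ]
```

Request:
arm_command([
  [-0.1, -0.7, 0.1, 0, 0, 0, 1],
  [-0.2, -1.4, 0.2, 0, 0, 0, 1],
  [-0.4, -2.1, 0.3, 0, 0, 0, 1],
  [-0.5, -3, 0.4, 0, 0, 0, 1],
  [-0.5, -3, 0.4, 0, 0, 0, 1],
  [-0.5, -3, 0.4, 0, 0, 0, 1],
  [-0.5, -3, 0.4, 0, 0, 0, 1],
  [-0.5, -3, 0.4, 0, 0, 0, 1],
])

```text
time_s: 21.4
tcp_pos: [0.4791, 0.0279, 0.0809]
eef_rot: [0.763, 0.646, 0.002, -0.0]
force: [3.3, 8.4, 4.6]
grip_width: 0.0003
gripper_force: 4.3
```

```bash
python3 -c "
from h import *
st()"
```

```text
t 21.4 dock tcp [ 1.1  84.38 80.86] F dock [1.77 8.84 4.6 ]
```

Request:
arm_command([
  [-0.1, -0.7, 0.2, 0, 0, 0, 1],
  [-0.2, -1.4, 0.4, 0, 0, 0, 1],
  [-0.4, -2.1, 0.6, 0, 0, 0, 1],
  [-0.5, -3, 0.8, 0, 0, 0, 1],
  [-0.5, -3, 0.8, 0, 0, 0, 1],
  [-0.5, -3, 0.8, 0, 0, 0, 1],
  [-0.5, -3, 0.8, 0, 0, 0, 1],
  [-0.5, -3, 0.8, 0, 0, 0, 1],
])

```text
time_s: 22.2
tcp_pos: [0.4786, 0.025, 0.0815]
eef_rot: [0.763, 0.646, 0.002, -0.0]
force: [3.2, 8.9, 3.2]
grip_width: 0.0001
gripper_force: 4.6
```

```bash
python3 -c "
from h import *
st()"
```

```text
t 22.2 dock tcp [ 1.07 81.44 81.45] F dock [1.64 9.31 3.19]
```

Request:
arm_command([
  [-0.1, -0.7, 0.1, 0, 0, 0, 1],
  [-0.2, -1.4, 0.2, 0, 0, 0, 1],
  [-0.4, -2.1, 0.2, 0, 0, 0, 1],
  [-0.5, -2.7, 0.3, 0, 0, 0, 1],
  [-0.5, -2.7, 0.3, 0, 0, 0, 1],
  [-0.5, -2.7, 0.3, 0, 0, 0, 1],
  [-0.5, -2.7, 0.3, 0, 0, 0, 1],
  [-0.5, -2.7, 0.3, 0, 0, 0, 1],
])

```text
time_s: 23.0
tcp_pos: [0.4782, 0.0226, 0.0818]
eef_rot: [0.763, 0.646, 0.003, -0.001]
force: [3.7, 10.0, 2.1]
grip_width: -0.0002
gripper_force: 5.2
```

```bash
python3 -c "
from h import *
st()"
```

```text
t 23.0 dock tcp [ 1.05 79.   81.84] F dock [ 1.91 10.5   2.05]
```

Request:
arm_command([
  [-0.1, -0.5, 0, 0, 0, 0, 1],
  [-0.2, -1, 0.1, 0, 0, 0, 1],
  [-0.3, -1.5, 0.1, 0, 0, 0, 1],
  [-0.3, -1.5, 0.1, 0, 0, 0, 1],
  [-0.3, -1.5, 0.1, 0, 0, 0, 1],
  [-0.3, -1.5, 0.1, 0, 0, 0, 1],
  [-0.3, -1.5, 0.1, 0, 0, 0, 1],
  [-0.3, -1.5, 0.1, 0, 0, 0, 1],
])

```text
time_s: 23.8
tcp_pos: [0.478, 0.0213, 0.082]
eef_rot: [0.763, 0.646, 0.003, -0.001]
force: [3.4, 10.5, 2.3]
grip_width: 0.0
gripper_force: 5.6
```

```bash
python3 -c "
from h import *
st()"
```

```text
t 23.8 dock tcp [ 1.09 77.68 82.01] F dock [ 1.5  10.95  2.33]
```

Request:
arm_command([
  [-0.1, -0.5, 0, 0, 0, 0, 1],
  [-0.2, -1, 0, 0, 0, 0, 1],
  [-0.3, -1.5, 0, 0, 0, 0, 1],
  [-0.3, -1.5, 0, 0, 0, 0, 1],
  [-0.3, -1.5, 0, 0, 0, 0, 1],
  [-0.3, -1.5, 0, 0, 0, 0, 1],
  [-0.3, -1.5, 0, 0, 0, 0, 1],
  [-0.3, -1.5, 0, 0, 0, 0, 1],
])

```text
time_s: 24.6
tcp_pos: [0.4776, 0.0194, 0.0821]
eef_rot: [0.763, 0.646, 0.003, -0.0]
force: [3.6, 8.3, 4.5]
grip_width: 0.0001
gripper_force: 4.8
```

```bash
python3 -c "
from h import *
st()"
```

```text
t 24.6 dock tcp [ 1.09 75.76 82.1 ] F dock [2.13 8.81 4.48]
```

Request:
arm_command([
  [-0.1, -0.5, 0, 0, 0, 0, 1],
  [-0.2, -1, 0, 0, 0, 0, 1],
  [-0.3, -1.5, 0, 0, 0, 0, 1],
  [-0.4, -2, 0, 0, 0, 0, 1],
  [-0.4, -2, 0, 0, 0, 0, 1],
  [-0.4, -2, 0, 0, 0, 0, 1],
  [-0.4, -2, 0, 0, 0, 0, 1],
  [-0.4, -2, 0, 0, 0, 0, 1],
])

```text
time_s: 25.4
tcp_pos: [0.4773, 0.0178, 0.0822]
eef_rot: [0.763, 0.646, 0.003, -0.001]
force: [3.5, 10.8, 4.3]
grip_width: 0.0002
gripper_force: 5.5
```

```bash
python3 -c "
from h import *
st()"
```

```text
t 25.4 dock tcp [ 1.08 74.09 82.23] F dock [ 1.59 11.29  4.31]
```

Request:
arm_command([
  [-0.1, -0.5, 0, 0, 0, 0, 1],
  [-0.2, -1, 0, 0, 0, 0, 1],
  [-0.2, -1.2, 0, 0, 0, 0, 1],
  [-0.2, -1.2, 0, 0, 0, 0, 1],
  [-0.2, -1.2, 0, 0, 0, 0, 1],
  [-0.2, -1.2, 0, 0, 0, 0, 1],
  [-0.2, -1.2, 0, 0, 0, 0, 1],
  [-0.2, -1.2, 0, 0, 0, 0, 1],
])

```text
time_s: 26.2
tcp_pos: [0.4773, 0.0174, 0.0823]
eef_rot: [0.763, 0.646, 0.004, -0.001]
force: [3.4, 13.7, 4.6]
grip_width: -0.0002
gripper_force: 7.1
```

```bash
python3 -c "
from h import *
st()"
```

```text
t 26.2 dock tcp [ 1.12 73.68 82.3 ] F dock [ 0.95 14.07  4.64]
```

Request:
arm_command([
  [-0.1, -0.3, 0, 0, 0, 0, 1],
  [-0.1, -0.3, 0, 0, 0, 0, 1],
  [-0.1, -0.3, 0, 0, 0, 0, 1],
  [1, 3, 0, 0, 0, 0, 1],
  [3, 15, 0, 0, 0, 0, 1],
  [3, 20, 40, 0, 0, 0, 1],
  [3, 20, 85, 0, 0, 0, 1],
  [3, 20, 130, 0, 0, 0, 1],
])

```text
time_s: 27.0
tcp_pos: [0.4774, 0.0348, 0.2115]
eef_rot: [0.764, 0.646, -0.001, -0.0]
force: [0.8, -0.1, 0.1]
grip_width: -0.0001
gripper_force: 0.0
```

Request:
arm_command([
  [-5, -40, 15, 0, 0, 0, 1],
  [-12, -85, 15, 0, 0, 0, 1],
  [-20, -130, 15, 0, 0, 0, 1],
  [-28, -175, 15, 0, 0, 0, 1],
  [-35, -205, 15, 0, 0, 0, 1],
  [-37, -212, 0, 0, 0, 0, 1],
  [-37, -212, -45, 0, 0, 0, 1],
  [-37, -212, -70, 0, 0, 0, 1],
])

```text
time_s: 27.8
tcp_pos: [0.4399, -0.1774, 0.138]
eef_rot: [0.764, 0.645, -0.001, -0.001]
force: [0.3, -0.7, -0.3]
grip_width: 0.0
gripper_force: 0.0
```

```bash
python3 -c "
from h import *
st();bars()"
```

```text
t 27.8 dock tcp [  -1.93 -124.61  137.98] F dock [ 0.39 -0.63 -0.25]
scene 1 100 top [[-15.4, 52.5, 100.5], [-3.3, 56.0, 103.7], [11.0, 60.7, 106.4]]
scene -1 3 top [[-3.8, -73.0, 59.8], [-2.1, -71.5, 60.5], [-0.6, -70.5, 66.1]]
side 1 1 top 
side -1 128 top [[1.9, -79.0, 96.8], [7.5, -76.6, 102.6], [14.8, -72.0, 104.2]]
```

Request:
arm_command([
  [0, 0, -30, 0, 0, 0, 1],
  [0, 0, -60, 0, 0, 0, 1],
  [0, 0, -60, 0, 0, 0, 1],
  [3, 10, -60, 0, 0, 0, 1],
  [5, 20, -60, 0, 0, 0, 1],
  [7, 29, -60, 0, 0, 0, 1],
  [7.5, 33, -60, 0, 0, 0, 1],
  [7.5, 33, -60, 0, 0, 0, 1],
])

```text
time_s: 28.7
tcp_pos: [0.4496, -0.1434, 0.0815]
eef_rot: [0.763, 0.646, 0.0, 0.0]
force: [-0.4, 0.2, -1.1]
grip_width: -0.0003
gripper_force: 0.0
```

```bash
python3 -c "
from h import *
st()"
```

```text
t 28.7 dock tcp [  1.73 -89.47  81.52] F dock [-0.38  0.09 -1.06]
```

Request:
arm_command([
  [0.1, 0.8, -1, 0, 0, 0, 1],
  [0.2, 1.6, -1, 0, 0, 0, 1],
  [0.4, 2.4, -1, 0, 0, 0, 1],
  [0.5, 3, -1, 0, 0, 0, 1],
  [0.6, 3.5, -1, 0, 0, 0, 1],
  [0.6, 3.5, -1, 0, 0, 0, 1],
  [0.6, 3.5, -1, 0, 0, 0, 1],
  [0.6, 3.5, -1, 0, 0, 0, 1],
])

```text
time_s: 29.5
tcp_pos: [0.4493, -0.1419, 0.0798]
eef_rot: [0.764, 0.645, -0.001, 0.001]
force: [-2.4, -5.8, -0.9]
grip_width: -0.0002
gripper_force: 3.0
```

```bash
python3 -c "
from h import *
st()"
```

```text
t 29.5 dock tcp [  1.24 -88.07  79.76] F dock [-1.34 -6.17 -0.9 ]
```

Request:
arm_command([
  [0.1, 0.5, 0, 0, 0, 0, 1],
  [0.2, 1, 0, 0, 0, 0, 1],
  [0.3, 1.5, 0, 0, 0, 0, 1],
  [0.3, 1.5, 0, 0, 0, 0, 1],
  [0.3, 1.5, 0, 0, 0, 0, 1],
  [0.3, 1.5, 0, 0, 0, 0, 1],
  [0.3, 1.5, 0, 0, 0, 0, 1],
  [0.3, 1.5, 0, 0, 0, 0, 1],
])

```text
time_s: 30.3
tcp_pos: [0.4495, -0.1414, 0.0799]
eef_rot: [0.764, 0.645, -0.002, 0.002]
force: [-3.1, -9.4, 0.8]
grip_width: 0.0003
gripper_force: 5.1
```

```bash
python3 -c "
from h import *
st()"
```

```text
t 30.3 dock tcp [  1.28 -87.52  79.92] F dock [-1.4  -9.76  0.81]
```

Request:
arm_command([
  [0.1, 0.5, 0, 0, 0, 0, 1],
  [0.2, 1, 0, 0, 0, 0, 1],
  [0.2, 1.4, 0, 0, 0, 0, 1],
  [0.2, 1.4, 0, 0, 0, 0, 1],
  [0.2, 1.4, 0, 0, 0, 0, 1],
  [0.2, 1.4, 0, 0, 0, 0, 1],
  [0.2, 1.4, 0, 0, 0, 0, 1],
  [0.2, 1.4, 0, 0, 0, 0, 1],
])

```text
time_s: 31.1
tcp_pos: [0.4496, -0.141, 0.0801]
eef_rot: [0.764, 0.645, -0.003, 0.002]
force: [-4.3, -14.3, 1.5]
grip_width: -0.0002
gripper_force: 7.0
```

```bash
python3 -c "
from h import *
st()"
```

```text
t 31.1 dock tcp [  1.29 -87.08  80.05] F dock [ -1.8  -14.81   1.55]
```

Request:
arm_command([
  [-0.5, -3, 0, 0, 0, 0, 1],
  [-3, -15, 0, 0, 0, 0, 1],
  [-4, -20, 35, 0, 0, 0, 1],
  [-4, -20, 80, 0, 0, 0, 1],
  [-4, -20, 125, 0, 0, 0, 1],
  [0, 10, 135, 0, 0, 0, 1],
  [8, 50, 135, 0, 0, 0, 1],
  [15, 95, 135, 0, 0, 0, 1],
])

```text
time_s: 31.9
tcp_pos: [0.4658, -0.0425, 0.2156]
eef_rot: [0.764, 0.645, 0.001, 0.0]
force: [1.2, -0.3, -0.7]
grip_width: 0.0002
gripper_force: 0.0
```

Request:
arm_command([
  [7, 40, 0, 0, 0, 0, 1],
  [13, 75, 0, 0, 0, 0, 1],
  [16, 85, 0, 0, 0, 0, 1],
  [16, 85, -30, 0, 0, 0, 1],
  [16, 85, -75, 0, 0, 0, 1],
  [16, 85, -115, 0, 0, 0, 1],
  [16, 85, -133, 0, 0, 0, 1],
  [16, 85, -133, 0, 0, 0, 1],
])

```text
time_s: 32.7
tcp_pos: [0.4789, 0.0413, 0.0788]
eef_rot: [0.764, 0.645, -0.002, -0.002]
force: [0.5, -0.5, 1.5]
grip_width: 0.0001
gripper_force: 0.0
```

```bash
python3 -c "
from h import *
st()"
```

```text
t 32.7 dock tcp [-1.47 97.52 78.82] F dock [ 0.55 -0.39  1.51]
```

Request:
arm_command([
  [0, -8, 3, 0, 0, 0, 1],
  [-0.5, -15, 3, 0, 0, 0, 1],
  [-1, -19, 3, 0, 0, 0, 1],
  [-1.2, -21, 3, 0, 0, 0, 1],
  [-1.5, -22, 3, 0, 0, 0, 1],
  [-1.5, -22, 3, 0, 0, 0, 1],
  [-1.5, -22, 3, 0, 0, 0, 1],
  [-1.5, -22, 3, 0, 0, 0, 1],
])

```text
time_s: 33.5
tcp_pos: [0.4797, 0.0205, 0.0848]
eef_rot: [0.763, 0.646, -0.0, -0.0]
force: [-0.3, 0.1, 1.0]
grip_width: 0.0003
gripper_force: 0.0
```

```bash
python3 -c "
from h import *
st()"
```

```text
t 33.5 dock tcp [ 2.91 77.14 84.79] F dock [-0.33  0.05  0.96]
```

Request:
arm_command([
  [-0.3, -1, -1, 0, 0, 0, 1],
  [-0.6, -2, -2, 0, 0, 0, 1],
  [-0.9, -3, -2, 0, 0, 0, 1],
  [-1.2, -4, -2, 0, 0, 0, 1],
  [-1.4, -4.7, -2, 0, 0, 0, 1],
  [-1.4, -4.7, -2, 0, 0, 0, 1],
  [-1.4, -4.7, -2, 0, 0, 0, 1],
  [-1.4, -4.7, -2, 0, 0, 0, 1],
])

```text
time_s: 34.3
tcp_pos: [0.4788, 0.0176, 0.0828]
eef_rot: [0.763, 0.646, 0.002, -0.002]
force: [1.3, 8.2, -1.9]
grip_width: 0.0002
gripper_force: 4.6
```

```bash
python3 -c "
from h import *
st()"
```

```text
t 34.3 dock tcp [ 2.55 74.14 82.8 ] F dock [-0.1   8.27 -1.87]
```

Request:
arm_command([
  [-0.1, -0.5, 0, 0, 0, 0, 1],
  [-0.2, -1, 0, 0, 0, 0, 1],
  [-0.3, -1.5, 0, 0, 0, 0, 1],
  [-0.3, -1.8, 0, 0, 0, 0, 1],
  [-0.3, -1.8, 0, 0, 0, 0, 1],
  [-0.3, -1.8, 0, 0, 0, 0, 1],
  [-0.3, -1.8, 0, 0, 0, 0, 1],
  [-0.3, -1.8, 0, 0, 0, 0, 1],
])

```text
time_s: 35.1
tcp_pos: [0.4787, 0.017, 0.0829]
eef_rot: [0.763, 0.646, 0.003, -0.003]
force: [2.8, 13.3, -2.2]
grip_width: 0.0004
gripper_force: 7.1
```

```bash
python3 -c "
from h import *
st()"
```

```text
t 35.1 dock tcp [ 2.6  73.57 82.88] F dock [ 0.44 13.61 -2.23]
```

Request:
arm_command([
  [-0.1, -0.4, 0, 0, 0, 0, 1],
  [-0.1, -0.4, 0, 0, 0, 0, 1],
  [-0.1, -0.4, 0, 0, 0, 0, 1],
  [0.5, 3, 0, 0, 0, 0, 1],
  [3, 15, 0, 0, 0, 0, 1],
  [3, 20, 40, 0, 0, 0, 1],
  [3, 20, 85, 0, 0, 0, 1],
  [3, 20, 130, 0, 0, 0, 1],
])

```text
time_s: 35.9
tcp_pos: [0.4804, 0.0342, 0.214]
eef_rot: [0.763, 0.646, -0.001, -0.0]
force: [0.9, -0.8, 0.6]
grip_width: 0.0
gripper_force: 0.0
```

Request:
arm_command([
  [-5, -40, 20, 0, 0, 0, 1],
  [-10, -85, 45, 0, 0, 0, 1],
  [-15, -130, 75, 0, 0, 0, 1],
  [-20, -175, 90, 0, 0, 0, 1],
  [-25, -205, 90, 0, 0, 0, 1],
  [-25, -225, 90, 0, 0, 0, 1],
  [-25, -225, 90, 0, 0, 0, 1],
  [-25, -225, 90, 0, 0, 0, 1],
])

```text
time_s: 36.7
tcp_pos: [0.4559, -0.1912, 0.3026]
eef_rot: [0.764, 0.645, -0.0, -0.0]
force: [0.2, -0.1, -0.1]
grip_width: 0.0001
gripper_force: 0.0
```

```bash
python3 -c "
from h import *
st();show('w5');bars()"
```

```text
t 36.7 dock tcp [  16.29 -135.39  302.55] F dock [ 0.26 -0.03 -0.05]
lever 1 167 10 [[-10.0, 50.6, 35.9], [0.5, 53.9, 69.6], [9.7, 56.5, 102.5]] [[-13.2, 53.2, 100.4], [-0.1, 53.4, 102.1], [12.9, 54.1, 102.9]]
lever -1 400 96 [[-13.2, -76.8, 54.0], [0.7, -68.7, 101.6], [14.3, -50.0, 105.4]] [[-14.3, -76.7, 101.0], [8.7, -72.1, 103.4], [15.4, -68.7, 105.2]]
cass 794 ((1.1793088912963867, 2.060262680053711), (51.50320053100586, 20.827913284301758), 89.94075012207031)
  z 1 96.7
  z -1 98.4
cass 238 ((-0.47385311126708984, -0.16878128051757812), (25.24032974243164, 88.84259796142578), 0.3955921232700348)
  z 1 41.5
  z -1 45.0
scene 1 101 top [[-15.0, 52.0, 101.4], [-2.3, 56.1, 104.3], [10.0, 59.4, 107.6]]
scene -1 72 top [[-14.2, -78.1, 99.4], [-1.9, -74.6, 103.1], [12.3, -69.6, 105.6]]
side 1 116 top [[-12.9, 52.6, 97.0], [-0.1, 54.4, 101.3], [14.6, 59.5, 104.4]]
side -1 183 top [[-12.8, -78.3, 95.9], [0.2, -76.6, 101.9], [14.5, -71.3, 104.1]]
```

View pics/w5.png

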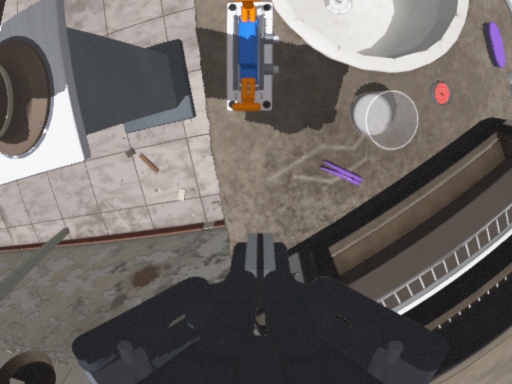

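The final view shows the cassette clamped, with both levers in: left bar at (246,5), right bar at (246,107). Undersides are about 11.5 and 15 mm, and the gripper is clear of everything.

```bash
python3 -c "
from cell import job_done
print(job_done())"
```

```text
the job is handed in; nothing more can be done
None
```

The cassette is in the dock and I handed the job in at about 37 s. Both levers are swung in and were pressed onto their stops at about 14–15 N, and the glass, jar and tin were not touched.

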